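Pack up to the height gauge

TASK

Build a two-plate packing pile on the black patch of the steel bed, flat and square to the patch, so that its top comes level with the yellow band of the height gauge. First put the wooden base plate there; then choose from the rack the one coloured plate that brings the top to the band: lay it down flat on the bare bench and let go, take it again across its width, and set it squarely on the base. Leave the other two plates standing in the rack, and the gauge's setting and the other things on the bench as they are.

Things in the scene. Friction and masses are not known exactly. Their poses are not given: they have to be found in the camera images.
- base_mid (a point): centre of the base plate: pale wooden board 100 x 55 x 24 mm that starts lying flat on the bare bench. Axes: x along its length, y across its 55 mm width, z up through its 24 mm thickness. About 90 g, varying
- base: the same wooden base plate; origin in the middle of its underside, axes as for its centre. The bare bench right of the rack, where it lies at first, is free for laying a plate down; a fixed timber offcut about 65 mm high stands to the right of that, in front of the bed
- packer_green_mid (a point): centre of the green plastic packing plate, 12 mm thick: a rectangular plate 100 x 55 x 12 mm. It starts on its long edge in one of the rack's three places (drawn at random), 55 mm tall. Axes of the plate: x along its 100 mm length, y through its 12 mm thickness, z across its 55 mm width (up while it stands on edge). About 59 g, varying
- packer_green: the same plate; origin in the middle of the long edge on which it stands at first, axes as for its centre. With that edge on the bench it topples flat by itself once it leans more than about 30 degrees
- packer_blue_mid (a point): centre of the blue plastic packing plate, 20 mm thick: a rectangular plate 100 x 55 x 20 mm. It starts on its long edge in one of the rack's three places (drawn at random), 55 mm tall. Axes of the plate: x along its 100 mm length, y through its 20 mm thickness, z across its 55 mm width (up while it stands on edge). About 99 g, varying
- packer_blue: the same plate; origin in the middle of the long edge on which it stands at first, axes as for its centre. With that edge on the bench it topples flat by itself once it leans more than about 30 degrees
- packer_red_mid (a point): centre of the red plastic packing plate, 28 mm thick: a rectangular plate 100 x 55 x 28 mm. It starts on its long edge in one of the rack's three places (drawn at random), 55 mm tall. Axes of the plate: x along its 100 mm length, y through its 28 mm thickness, z across its 55 mm width (up while it stands on edge). About 139 g, varying
- packer_red: the same plate; origin in the middle of the long edge on which it stands at first, axes as for its centre. With that edge on the bench it topples flat by itself once it leans more than about 30 degrees
- bed_top (a point): middle of the place for the pile: centre of the black rubber patch (104 x 59 mm, the footprint of a plate lying flat with 2 mm to spare all round) on top of the fixed dark steel bed, a plate 10 mm thick and 80 mm wide. z up; x along the length of the patch, towards the gauge post, which stands 78 mm from this point and is 102 mm high above the bench
- gauge_mark (a point): middle of the yellow band (12 mm tall, 40 mm wide) on the black rider of the height gauge, 68 mm from the middle of the patch along its x; z up. Its height is the wanted height of the pile's top; it is set anew each time, 33 to 55 mm above the bed's top. The rider grips its post by friction, and is not to be shifted
- rack_floor (a point): middle of the floor of the fixed plywood rack (112 x 204 mm, floor 12 mm above the bench), z up. Plates stand at y = -64, 0 and +64 mm from it with their length along its x; strips 12 mm wide and 8 mm high divide the places. A tall grey steel enclosure stands behind the rack.
- jar_spot (a point): bystander: clear jar with a red lid, 62 mm across and 86 mm high; point on its axis 20 mm above its underside
- tape_measure_spot (a point): bystander: yellow tape measure, 36 x 70 mm, 63 mm high; point 20 mm above its underside
- screw_box_spot (a point): bystander: small white carton, 60 x 101 mm, 32 mm high; point 20 mm above its underside

How it is judged (in metres and radians):
On the way, in this order (a step that is already met when the one before it is completed fails the run):
1. the base plate lies flat in place on the bed, let go (angle between the z axis of base and the z axis of bed_top, either way round below 0.08 rad and x of base_mid in the frame of bed_top between -0.01 and 0.01 m and y of base_mid in the frame of bed_top between -0.01 and 0.01 m and angle between the x axis of base and the x axis of bed_top, either way round below 0.14 rad and z of base_mid in the frame of bed_top between 0.009 and 0.015 m and contact force between base and the fingers below 0.1 N), for 0.1 s.
2. a coloured plate has been laid flat on the bare bench and let go (((angle between the y axis of packer_green and the z axis of bed_top, either way round below 0.08 rad and height (world z) of packer_green_mid below 0.01 m and contact force between packer_green and the fingers below 0.1 N) or (angle between the y axis of packer_blue and the z axis of bed_top, either way round below 0.08 rad and height (world z) of packer_blue_mid below 0.014 m and contact force between packer_blue and the fingers below 0.1 N) or (angle between the y axis of packer_red and the z axis of bed_top, either way round below 0.08 rad and height (world z) of packer_red_mid below 0.018 m and contact force between packer_red and the fingers below 0.1 N))), for 0.1 s.
At the end, for the whole second after the job is handed in: Base flat on the bed, one coloured plate flat on it, its top within 6 mm of the band's middle; both within 10 mm of the patch's middle along each axis, 0.14 rad of its length, 0.08 rad of level; the other two standing in their places in the rack (15 mm); all let go and at rest (all of step 1 and (((angle between the y axis of packer_green and the z axis of bed_top, either way round below 0.08 rad and x of packer_green_mid in the frame of bed_top between -0.01 and 0.01 m and y of packer_green_mid in the frame of bed_top between -0.01 and 0.01 m and angle between the x axis of packer_green and the x axis of bed_top, either way round below 0.14 rad) and z of packer_green_mid in the frame of bed_top between 0.027 and 0.033 m and z of packer_green_mid in the frame of gauge_mark between -0.012 and 0 m and (distance of packer_blue_mid from where it was at the start of the episode below 0.015 m and angle between packer_blue's own z axis and vertical below 0.15 rad) and (distance of packer_red_mid from where it was at the start of the episode below 0.015 m and angle between packer_red's own z axis and vertical below 0.15 rad)) or ((angle between the y axis of packer_blue and the z axis of bed_top, either way round below 0.08 rad and x of packer_blue_mid in the frame of bed_top between -0.01 and 0.01 m and y of packer_blue_mid in the frame of bed_top between -0.01 and 0.01 m and angle between the x axis of packer_blue and the x axis of bed_top, either way round below 0.14 rad) and z of packer_blue_mid in the frame of bed_top between 0.031 and 0.037 m and z of packer_blue_mid in the frame of gauge_mark between -0.016 and -0.004 m and (distance of packer_green_mid from where it was at the start of the episode below 0.015 m and angle between packer_green's own z axis and vertical below 0.15 rad) and (distance of packer_red_mid from where it was at the start of the episode below 0.015 m and angle between packer_red's own z axis and vertical below 0.15 rad)) or ((angle between the y axis of packer_red and the z axis of bed_top, either way round below 0.08 rad and x of packer_red_mid in the frame of bed_top between -0.01 and 0.01 m and y of packer_red_mid in the frame of bed_top between -0.01 and 0.01 m and angle between the x axis of packer_red and the x axis of bed_top, either way round below 0.14 rad) and z of packer_red_mid in the frame of bed_top between 0.035 and 0.041 m and z of packer_red_mid in the frame of gauge_mark between -0.02 and -0.008 m and (distance of packer_green_mid from where it was at the start of the episode below 0.015 m and angle between packer_green's own z axis and vertical below 0.15 rad) and (distance of packer_blue_mid from where it was at the start of the episode below 0.015 m and angle between packer_blue's own z axis and vertical below 0.15 rad))) and linear speed of each of base, packer_green, packer_blue, packer_red below 0.02 m/s and contact force between each of packer_green, packer_blue, packer_red and the fingers below 0.1 N); the robot touches nothing.
It fails at once if the gauge's rider is shifted by more than 3 mm (distance of gauge_mark from where it was at the start of the episode above 0.003 m).
It fails at once if a bystander is shifted by more than 20 mm or tipped over (distance of any of jar_spot, tape_measure_spot, screw_box_spot from where it was at the start of the episode above 0.02 m).
It also fails if it takes over 64 s, if anything falls off the work surface, if the arm or the gripper's body presses on something with over 40 N, if the wrist force passes 120 N, or if a joint passes its speed limit or range.

ROBOT

A 6-joint arm with a two-finger parallel gripper is mounted at the origin on a cart in front of the work surface, level with it; the furniture and walls round the work are solid. World frame = base frame: x ahead of the robot, y to its left, z up, the work surface at z = 0. Lengths are in mm, angles in degrees, forces in N, time in s.
With the tool pointing down it reaches from about 350 to 850 mm from the base axis. Payload 8.1 kg.
Tool frame: the origin (TCP) lies midway between the tips of the shut fingers; the grasp point (between the pads) lies 19 mm behind it (r.pinch_z is the distance from the TCP to the grasp point, in mm); z points along the fingers, y is the line along which they close (so a half turn about z gives the same grasp; the last joint's range is limited). The gripper opens to 85 mm and grips with 20 to 120 N. Pads are 22 mm wide; open, the fingers measure 114 mm over their backs; the gripper's body (76 mm by 85 mm) begins 54 mm behind the grasp point. The pads swing forward as they close: fully open they stand 13 mm farther back than shut.
Start: joints at [-78.862, 7.471, 85.268, -0, 87.261, -4.893], TCP at [165.718, -576.665, 231.292] pointing down, gripper open.
Joint ranges: [-169.43, 169.43], [-51.17, 129.36], [1.28, 143.12], [-76.62, 256.62], [0, 156.53], [-152.29, 152.29]. Speed limits (degrees/s): [136.94, 136.94, 159.86, 180, 180, 180].

INTERFACE

Orientations are given as [roll, pitch, yaw] about the fixed x, y, z axes, in that order (R = Rz(yaw) Ry(pitch) Rx(roll)).
In Python, from bench import sensors, optics, job, r gives the robot as it stands.
- The arm moves only by the tool play_rows, never from a script. Its argument "motion" is a list that holds one entry, the list of rows, each a list of 6 numbers: the shift along the tool's x, y, z in cm, then the turn, a rotation vector about the tool's x, y, z in degrees. In form: [[[x, y, z, ax, ay, az], ...]]. A call has 1 to 5 rows; each row is the pose to reach, as a shift and turn from the pose commanded when the call began, along the tool's axes at that moment; what a row does not reach only later rows make up. A row lasts 1/10 s, in which the tool goes at most 50 mm and 8.59 degrees, less where a joint would pass 70% of its speed; a pose out of reach is approached as far as the arm can. A call with a gripper value outside its range is refused whole. "jaw" is the opening, from 0 (shut) to 1 (fully open), set as the call begins (left out, the last holds). The fingers move at their own pace and stop on an object; "squeeze" is the grip in N (left out, the last holds). Time passes only in rows, so rows that repeat a pose let the fingers close. It gives the time, the measured TCP pose, the force, the opening and the grip force at its end, in the units of the state.
- sensors.sense(): the state, without advancing time (a new reading comes with each control period).
- optics.snapshot(name): name is "scene" or "top" or "wrist"; returns a dict with "pixels" (420x560x3 uint8, red, green, blue), "mtx" (3x3 intrinsics, pixels), "k1" (the pictures are not rectified: a ray, as slopes to the right and down, at radius r is drawn at 1 + k1 r^2 times it, then the intrinsics apply), "R" (3x3) and "t" (3): a world point X has camera coordinates R X + t; the wrist camera has in their place "T_tool_cam" (4x4, takes a point from camera to tool coordinates, whose origin is the TCP and whose axes are the flange's). Camera axes: x right, y down, z forward; pixel columns grow to the right and rows downward; lengths in mm; the calibration is good to about 2 mm. A picture is of the moment at which its call begins: read the wrist's pose just before it. There is no depth.
- job.hand_in(): hands the job in; it is judged then, once.
The state is a dict: "time": time; "joint_pos": joint angles; "qd": joint speeds; "joint_efforts": joint torques, N m; "tool_pos": TCP position; "tcp_rot": TCP orientation; "ft_force": force on the tool from outside, world axes, zero at the start; "wrist_torque": the same for the moment, N m; "finger_gap": finger opening in mm; "grip_force": force on a finger pad.
Only numpy, scipy, OpenCV 4.12 (cv2) and the standard library are available. Lean on these libraries where they do the work, as an engineer would, in place of code of your own. Each camera call takes 0.05 s, during which the arm holds its last target. There are 200 camera calls.

## Working session

There is one attempt and no reset: what is moved stays moved. The work goes in short steps, Python scripts to look and compute and a tool call to move; the robot and the scene stay as the last step left them, time stands still between calls to the robot, and variables do not carry over. Pictures are saved under pics/ and viewed, at most 13 in all, crops included, and the job is handed in when it is done.

Besides the shell and the picture viewer there is one more tool, called after "Request:" as name([rows], argument=value, ...), one row to a line, values as JSON. play_rows: Moves the arm, as the interface text tells. Its arguments: {"type":"object","properties":{"motion":{"type":"array","items":{"type":"array","items":{"type":"array","items":{"type":"number"}}}},"jaw":{"type":"number"},"squeeze":{"type":"number"}},"required":["motion"]}

```bash
mkdir -p pics; cat > h.py <<'E'
import numpy as np, cv2
from bench import sensors, optics, job, r
from scipy.spatial.transform import Rotation as Ro
def snap(n):
    s=sensors.sense(); d=optics.snapshot(n)
    if n=='wrist':
        T=np.eye(4); T[:3,:3]=Ro.from_euler('xyz',s['tcp_rot'],degrees=True).as_matrix(); T[:3,3]=s['tool_pos']
        M=np.linalg.inv(T@np.array(d['T_tool_cam'])); d['R']=M[:3,:3]; d['t']=M[:3,3]
    d['R']=np.array(d['R']);d['t']=np.array(d['t']);d['mtx']=np.array(d['mtx'])
    return d
def ray(d,uv):
    uv=np.atleast_2d(np.array(uv,float)).reshape(-1,1,2)
    p=cv2.undistortPoints(uv,d['mtx'],np.array([d['k1'],0,0,0.])).reshape(-1,2)
    D=np.c_[p,np.ones(len(p))]@d['R']; C=-d['R'].T@d['t']
    return C,D
def plane(d,uv,z):
    C,D=ray(d,uv); return C+D*((z-C[2])/D[:,2])[:,None]
def proj(d,X):
    return cv2.projectPoints(np.array(X,float).reshape(-1,1,3),cv2.Rodrigues(d['R'])[0],d['t'],d['mtx'],np.array([d['k1'],0,0,0.]))[0].reshape(-1,2)
def save(d,f,crop=None,s=1):
    im=d['pixels'][:,:,::-1]
    if crop: im=im[crop[1]:crop[3],crop[0]:crop[2]]
    cv2.imwrite(f,cv2.resize(im,None,fx=s,fy=s,interpolation=cv2.INTER_CUBIC))
E
python3 - <<'E'
from h import *
print(sensors.sense())
for n in('scene','top'):
    d=snap(n); save(d,f'pics/{n}1.png',s=1.4); print(n,-d['R'].T@d['t'],d['R'][2],d['mtx'][0])
E
```

```text
{'time': 0.0, 'joint_pos': array([-7.88596303e+01,  7.51489575e+00,  8.53286645e+01,  6.96615566e-04,
        8.72624546e+01, -4.89250661e+00]), 'qd': array([ 0.01253253, -0.04210755, -0.06233747, -0.0204874 ,  0.06806014,
        0.04249669]), 'joint_efforts': array([ 6.48841160e-05, -5.69385087e+01, -5.00557208e+01,  2.27654499e-05,
        1.45245643e-02,  4.51850440e-06]), 'tool_pos': array([ 165.63817013, -576.1123586 ,  230.25254663]), 'tcp_rot': array([-1.79894431e+02, -9.73486979e-03,  1.60328334e+01]), 'ft_force': array([0.33498572, 0.16863228, 0.05602418]), 'wrist_torque': array([ 0.01608543,  0.0596412 , -0.04931926]), 'grip_force': 0.0, 'finger_gap': 85.18598766209637}
scene [   38.37743833 -1100.80417229   542.28827881] [ 0.51943482  0.72566304 -0.45122125] [413.89130594   0.         280.66917851]
top [ 551.9944145  -280.98385315 1241.90953123] [ 0.04441652 -0.00538056 -0.99899861] [524.87242627   0.         280.53543959]
```

View pics/scene1.png

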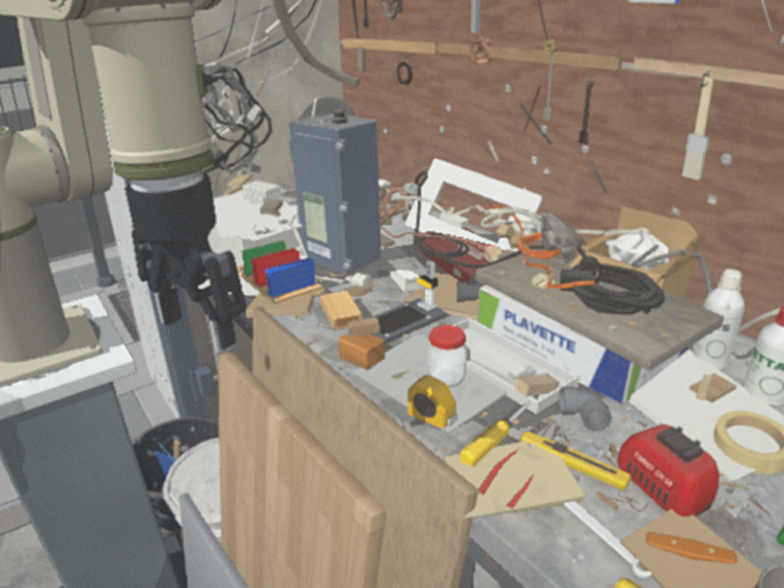

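View pics/top1.png

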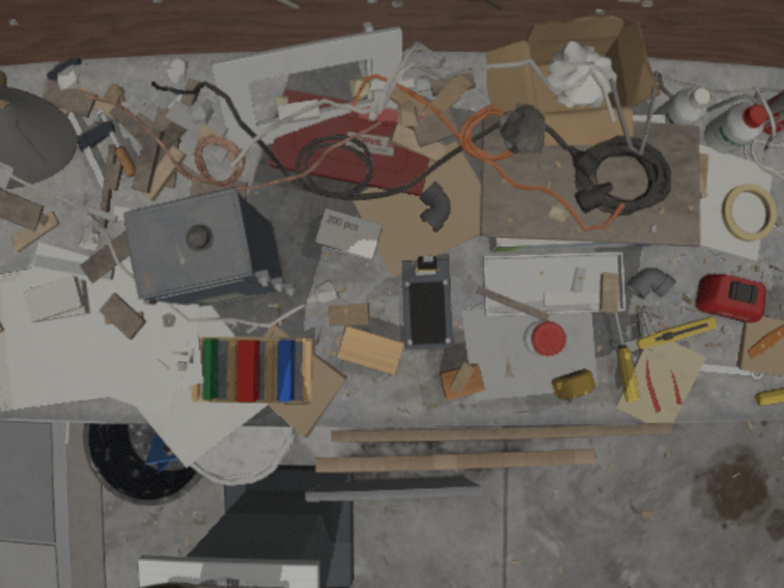

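The top view shows the rack (green, red and blue plates left to right, near (209..286, 370) in the 1.4x picture), the base at (370,350), the patch at (428,312) with the gauge post at (427,262). The offcut is at (462,380). Next I measure with colour masks.

```bash
cat >> h.py <<'E'
def rect(d,mask,z,roi):
    m=np.zeros(mask.shape,np.uint8); x0,y0,x1,y1=roi; m[y0:y1,x0:x1]=mask[y0:y1,x0:x1]
    m=cv2.morphologyEx(m,cv2.MORPH_OPEN,np.ones((3,3),np.uint8))
    c=max(cv2.findContours(m,cv2.RETR_EXTERNAL,cv2.CHAIN_APPROX_NONE)[0],key=cv2.contourArea).reshape(-1,2)
    P=plane(d,c,z)[:,:2].astype(np.float32)
    (cx,cy),(w,h),a=cv2.minAreaRect(P)
    if w<h: w,h,a=h,w,a+90
    return np.round([cx,cy,w,h,(a+90)%180-90],1),c
E
python3 - <<'E'
from h import *
d=snap('top'); im=d['pixels']; hsv=cv2.cvtColor(im,cv2.COLOR_RGB2HSV); H,S,V=[hsv[...,i].astype(int) for i in range(3)]
print(np.round(d['R'],3))
print(proj(d,[[165,-576,231],[0,0,0]]))
rk=(135,235,225,290)
for n,m in dict(green=(H>45)&(H<90)&(S>100),blue=(H>100)&(H<130)&(S>110),red=((H<8)|(H>172))&(S>130)).items():
    print(n,rect(d,(m*255).astype(np.uint8),67,rk)[0])
for x,y in[(264,250),(305,225),(330,272),(290,225)]: print(hsv[y,x])
b=((H>8)&(H<25)&(S>70)&(V>120))
print('base',rect(d,(b*255).astype(np.uint8),24,(235,228,293,272))[0])
p=(V<45)
print('patch',rect(d,(p*255).astype(np.uint8),10,(287,195,325,252))[0])
y=(H>20)&(H<35)&(S>120)
for n,m in dict(base=b,patch=p).items(): cv2.imwrite(f'pics/m_{n}.png',(m*255).astype(np.uint8))
save(d,'pics/t2.png',(130,170,360,300),3.4)
s=snap('scene'); save(s,'pics/s2.png',(170,160,340,270),4.6)
E
```

```text
[[ 0.001 -1.     0.005]
 [-0.999 -0.002 -0.044]
 [ 0.044 -0.005 -0.999]]
[[425.28637013 428.7410311 ]
 [162.94540051 459.30875583]]
green [4.879e+02 7.400e+00 9.280e+01 1.860e+01 2.000e-01]
blue [ 4.868e+02 -1.158e+02  9.660e+01  2.260e+01  1.000e-01]
red [ 4.862e+02 -5.340e+01  9.700e+01  3.430e+01  1.000e-01]
[ 17  97 155]
[10 20 38]
[ 16  86 116]
[108  17  76]
base [ 518.5 -250.1   99.7   54.8   73.4]
patch [ 581.8 -345.1   98.8   56.5    0. ]
```

View pics/s2.png

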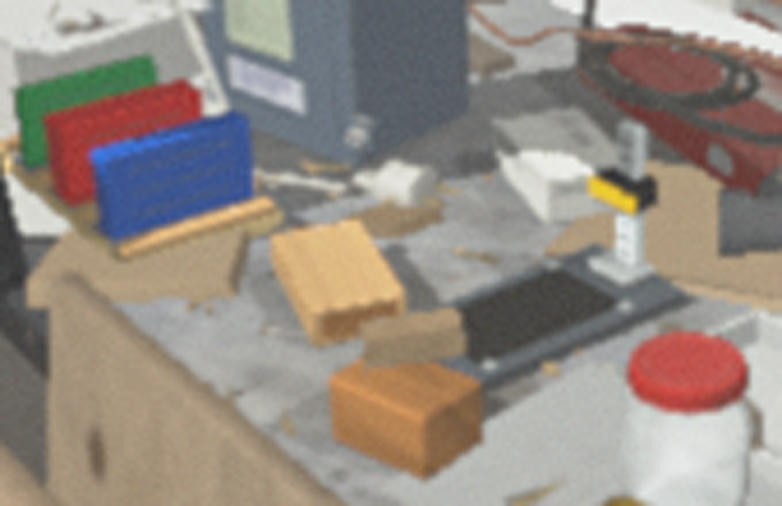

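View pics/t2.png

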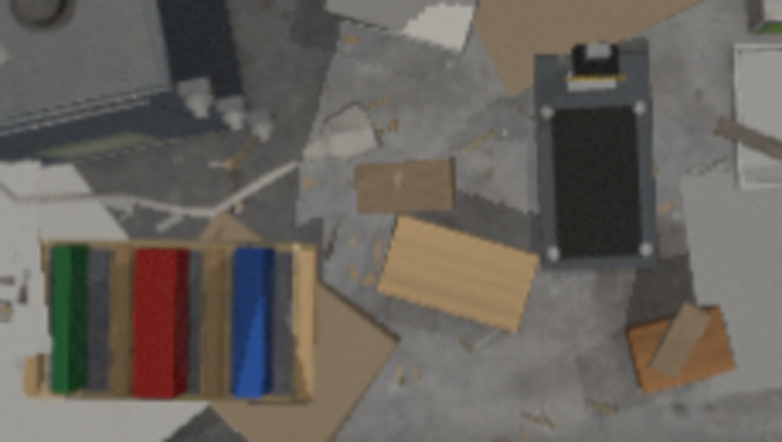

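The scene crop shows the band on the rider at about (617,190) in the crop. The blue plate is at the base-side end of the rack, with red in the middle and green at the far end. Now I get the band height.

```bash
cat >> h.py <<'E'
def go(p,yaw=None,R=None,near=True):
    "shift (cm) and turn (deg) in tool axes from the present pose"
    s=sensors.sense(); A=Ro.from_euler('xyz',s['tcp_rot'],degrees=True)
    if R is None:
        c=[Ro.from_euler('xyz',[180,0,yaw+k],degrees=True) for k in(0,180)]
        R=min(c,key=lambda q:(A.inv()*q).magnitude()) if near else c[0]
    t=A.inv().apply(np.array(p)-s['tool_pos'])/10; w=(A.inv()*R).as_rotvec(degrees=True)
    print(np.round(t,2).tolist(),np.round(w,1).tolist(),'rows',np.ceil(max(np.linalg.norm(t)/5,np.linalg.norm(w)/8.59)),'tcp',np.round(s['tool_pos'],1),'t',round(s['time'],2))
E
python3 - <<'E'
from h import *
s=snap('scene'); hsv=cv2.cvtColor(s['pixels'],cv2.COLOR_RGB2HSV); H,S,V=[hsv[...,i].astype(int) for i in range(3)]
m=((H>18)&(H<35)&(S>120)&(V>90)); z=np.zeros_like(m); z[190:212,292:318]=m[190:212,292:318]
ys,xs=np.nonzero(z); print(len(xs),xs.min(),xs.max(),ys.min(),ys.max())
for u in [(xs.mean(),ys.mean())]:
    C,D=ray(s,u)
    for X in(646,650,654): print(X,C+D[0]*((X-C[0])/D[0,0]))
(cx,cy),_,_=cv2.minAreaRect(np.c_[xs,ys].astype(np.float32)); C,D=ray(s,(cx,cy)); print(C+D[0]*((650-C[0])/D[0,0]))
# check: patch in scene at z=10
p=(V<62)&(S<90)
print('patch scene',rect(s,(p*255).astype(np.uint8),10,(262,215,306,240))[0])
b=((H>8)&(H<25)&(S>70)&(V>170))
print('base scene',rect(s,(b*255).astype(np.uint8),24,(225,205,260,235))[0])
d=snap('top');hs=cv2.cvtColor(d['pixels'],cv2.COLOR_RGB2HSV).astype(int)
m=(hs[...,0]>18)&(hs[...,0]<35)&(hs[...,1]>100); ys,xs=np.nonzero(m[185:202,290:325]); print('top band',plane(d,(xs.mean()+290,ys.mean()+185),55))
go([518,-250,100],yaw=-16.6)
E
```

```text
48 298 308 198 205
646 [ 646.         -351.69797322   67.28278758]
650 [ 650.         -346.76658162   64.15581027]
654 [ 654.         -341.83519002   61.02883296]
[ 650.         -347.43929315   64.4500086 ]Traceback (most recent call last):
  File "<stdin>", line 11, in <module>
  File "h.py", line 27, in rect
    c=max(cv2.findContours(m,cv2.RETR_EXTERNAL,cv2.CHAIN_APPROX_NONE)[0],key=cv2.contourArea).reshape(-1,2)
      ~~~^^^^^^^^^^^^^^^^^^^^^^^^^^^^^^^^^^^^^^^^^^^^^^^^^^^^^^^^^^^^^^^^^^^^^^^^^^^^^^^^^^^^
ValueError: max() iterable argument is empty
```

Band at about z = 63–64, i.e. 53–54 above the bed, so red (24+28 = 52). The closest alternative, blue, gives 44. First the base: approach above it at z=150 for a wrist check.

```bash
python3 -c "
from h import *
go([518,-250,150],yaw=73.4)"
```

```text
[42.88, -21.63, 8.1] [-0.0, -0.0, -57.4] rows 10.0 tcp [ 165.7 -576.4  230.8] t 0.25
```

Request:
play_rows([
  [[4.9,0,0,0,0,-7],[9.3,-1.5,1,0,0,-14],[13.5,-4,2,0,0,-21],[17.5,-6.5,3,0,0,-28],[21.5,-9,4,0,0,-35]],
], jaw=1)

```text
time: 0.75
tool_pos: [348.5, -429.2, 190.8]
tcp_rot: [-180.0, -0.0, 51.3]
ft_force: [0.6, -0.8, -0.2]
finger_gap: 85.3
grip_force: 0.0
```

```bash
python3 -c "
from h import *
go([518,-250,150],yaw=73.4)"
```

```text
[24.58, 2.03, 4.08] [-0.0, -0.0, -22.1] rows 6.0 tcp [ 348.5 -429.2  190.8] t 0.75
```

Request:
play_rows([
  [[5,0.4,0.8,0,0,-5],[9.8,0.8,1.6,0,0,-9],[14.7,1.2,2.4,0,0,-13.5],[19.6,1.6,3.2,0,0,-18],[24.4,2,4.1,0,0,-22.1]],
])

```text
time: 1.25
tool_pos: [517.8, -252.0, 150.3]
tcp_rot: [180.0, 0.0, 73.3]
ft_force: [0.6, -1.7, -0.5]
finger_gap: 85.2
grip_force: 0.0
```

```bash
cat >> h.py <<'E'
def masks(d):
    h=cv2.cvtColor(d['pixels'],cv2.COLOR_RGB2HSV).astype(int); H,S,V=h[...,0],h[...,1],h[...,2]
    g=lambda m:(m*255).astype(np.uint8)
    return dict(wood=g((H>8)&(H<25)&(S>75)&(V>120)),dark=g(V<45),red=g(((H<8)|(H>172))&(S>130)),blue=g((H>100)&(H<130)&(S>110)),green=g((H>45)&(H<90)&(S>100)),yellow=g((H>20)&(H<35)&(S>130)))
E
python3 - <<'E'
from h import *
w=snap('wrist'); save(w,'pics/w1.png',s=1); M=masks(w)
print(rect(w,M['wood'],24,(0,0,560,420))[0]); print(-w['R'].T@w['t'],w['R'][2])
print(proj(w,[[518,-250,24],[582,-345,10],[487,-55,67]]))
go([518.5,-250,0],yaw=73.4)
E
```

```text
[ 519.5 -249.5   98.5   54.6   73.4]
[ 537.09881128 -186.18071825  293.05767953] [-0.0761949  -0.25720292 -0.96334884]
[[274.86909237 196.96174177]
 [373.6976936  271.8354163 ]
 [119.95871247 -96.11547584]]
[-0.54, -0.15, 14.84] [0.0, -0.2, 0.4] rows 3.0 tcp [ 521.2 -245.8  148.4] t 1.3
```

View pics/w1.png

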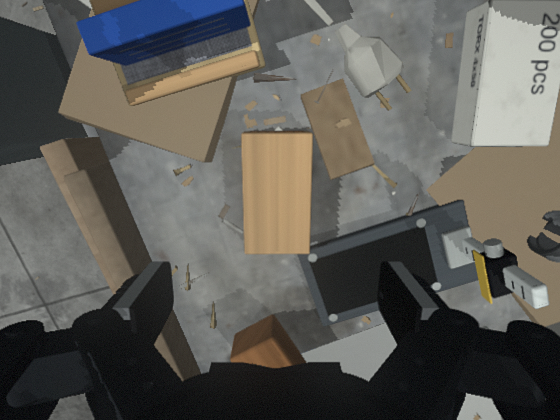

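The wrist view shows the base centred at (277,192) between the fingers, with the patch and gauge at the right and the plates at top left. Descending.

Request:
play_rows([
  [[-0.4,-0.2,5,0,0,0],[-0.4,-0.2,9.5,0,0,0],[-0.4,-0.2,13,0,0,0],[-0.4,-0.2,14.5,0,0,0],[-0.4,-0.2,14.7,0,0,0]],
])

```text
time: 1.8
tool_pos: [511.7, -255.9, 1.0]
tcp_rot: [-179.8, -0.1, 73.1]
ft_force: [-0.4, 1.1, 0.7]
finger_gap: 85.6
grip_force: 0.0
```

Request:
play_rows([
  [[0,0,0,0,0,0],[0,0,0,0,0,0],[0,0,0,0,0,0],[0,0,0,0,0,0],[0,0,0,0,0,0]],
], jaw=0.5, squeeze=40)

```text
time: 2.3
tool_pos: [515.5, -258.3, 6.2]
tcp_rot: [179.7, 0.1, 73.1]
ft_force: [-0.3, -0.5, 6.9]
finger_gap: 54.0
grip_force: 43.4
```

Request:
play_rows([
  [[0,0,0,0,0,0],[0,0,0,0,0,0]],
])

```text
time: 2.5
tool_pos: [515.5, -258.2, 6.2]
tcp_rot: [179.7, 0.1, 73.1]
ft_force: [0.6, -0.1, 6.2]
finger_gap: 53.7
grip_force: 43.4
```

```bash
python3 -c "
from h import *
go([519.5,-249.5,5],yaw=73.4);go([519.5,-249.5,150],yaw=73.4)
w=snap('wrist');M=masks(w);print(rect(w,M['dark'],10,(300,200,460,330))[0]);save(w,'pics/w2.png')"
```

```text
[0.95, 0.13, 0.12] [0.3, 0.1, -0.3] rows 1.0 tcp [ 515.5 -258.2    6.2] t 2.5
[0.93, 0.2, -14.38] [0.3, 0.1, -0.3] rows 3.0 tcp [ 515.5 -258.2    6.2] t 2.5
[ 567.4 -286.3   56.    34.8  -17.5]
```

View pics/w2.png

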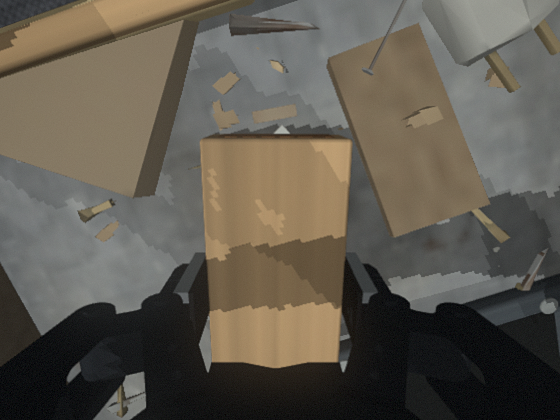

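The base is gripped squarely across its width, about 9 mm off centre along its length (grip at rows 250–300, base centre near row 250). Lifting and turning towards the patch.

Request:
play_rows([
  [[0,0,-3,0,0,0],[0,0,-6.5,0,0,0],[0,0,-9,0,0,0],[0,0,-10,0,0,0],[0,0,-10,0,0,0]],
])

```text
time: 3.05
tool_pos: [514.9, -257.8, 105.8]
tcp_rot: [179.7, 0.1, 73.1]
ft_force: [-0.4, -0.6, -0.9]
finger_gap: 54.0
grip_force: 43.0
```

```bash
python3 -c "
from h import *
w=snap('wrist');M=masks(w)
p,c=rect(w,M['dark'],10,(300,200,470,345));print(p,c.min(0),c.max(0));
s=sensors.sense(); zt=s['tool_pos'][2]-6.2+24
b,c=rect(w,M['wood'],zt,(190,120,370,370));print(b,c.min(0),c.max(0),s['tool_pos'])
C=np.array([582,-345]); 
go([C[0]-9.5,C[1],100],yaw=0)"
```

```text
[ 590.1 -357.8  100.2   97.6   -7.8] [342 237] [469 344]
[ 518.1 -248.5   99.2   56.5   73. ] [200 137] [355 367] [ 513.76092877 -257.14034761  103.75079975]
[-6.7, 8.17, 0.39] [0.1, -0.0, 73.1] rows 9.0 tcp [ 513.8 -257.1  103.8] t 3.1
```

Request:
play_rows([
  [[-1.3,1.6,0,0,0,8],[-2.6,3.2,0,0,0,16],[-4,4.8,0,0,0,24],[-5.4,6.4,0,0,0,32],[-6.7,8.2,0.4,0,0,40]],
])

```text
time: 3.6
tool_pos: [571.8, -345.0, 96.9]
tcp_rot: [-179.8, 0.1, 32.8]
ft_force: [0.9, -0.4, -1.4]
finger_gap: 53.7
grip_force: 43.0
```

Request:
play_rows([
  [[0,0,0,0,0,8],[0,0,0,0,0,16],[0,0,0,0,0,24],[0,0,0,0,0,31],[0,0,0,0,0,33]],
])

```text
time: 4.1
tool_pos: [571.1, -343.9, 96.1]
tcp_rot: [-179.9, 0.2, -0.1]
ft_force: [-0.4, -0.0, -1.4]
finger_gap: 54.0
grip_force: 43.0
```

Request:
play_rows([
  [[0,0,0,0,0,0],[0,0,0,0,0,0]],
])

```text
time: 4.3
tool_pos: [571.5, -344.2, 97.3]
tcp_rot: [-179.9, 0.1, 0.2]
ft_force: [-0.3, 0.1, -1.5]
finger_gap: 54.2
grip_force: 43.0
```

```bash
python3 -c "
from h import *
w=snap('wrist');M=masks(w);save(w,'pics/w3.png')
s=sensors.sense(); zt=s['tool_pos'][2]-6.2+24
b,c=rect(w,M['wood'],zt,(190,120,370,370));print(b,c.min(0),c.max(0),s['tool_pos'],s['tcp_rot'])
go([572.5,-345,30],yaw=0)
d=snap('top');print('top patch?',rect(d,masks(d)['wood'],zt,(270,190,340,270))[0])"
```

```text
[ 5.804e+02 -3.438e+02  9.420e+01  5.380e+01 -2.000e-01] [210 146] [350 367] [ 571.78777278 -344.311616     97.75096827] [-1.79924712e+02  1.01145724e-01  2.07490748e-01]
[0.08, 0.08, 6.77] [-0.1, 0.1, 0.2] rows 2.0 tcp [ 571.8 -344.3   97.8] t 4.35Traceback (most recent call last):
  File "<string>", line 7, in <module>
    d=snap('top');print('top patch?',rect(d,masks(d)['wood'],zt,(270,190,340,270))[0])
                                     ~~~~^^^^^^^^^^^^^^^^^^^^^^^^^^^^^^^^^^^^^^^^^
  File "h.py", line 27, in rect
    c=max(cv2.findContours(m,cv2.RETR_EXTERNAL,cv2.CHAIN_APPROX_NONE)[0],key=cv2.contourArea).reshape(-1,2)
      ~~~^^^^^^^^^^^^^^^^^^^^^^^^^^^^^^^^^^^^^^^^^^^^^^^^^^^^^^^^^^^^^^^^^^^^^^^^^^^^^^^^^^^^
ValueError: max() iterable argument is empty
```

View pics/w3.png

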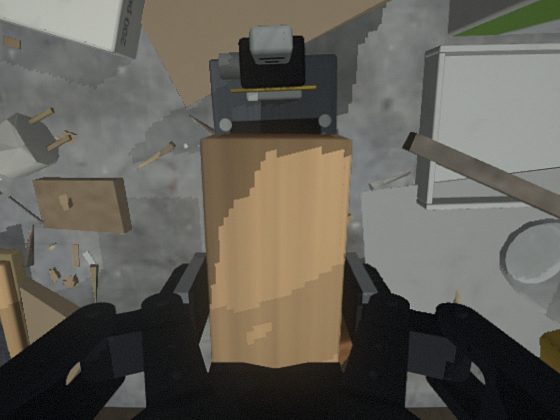

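The base hangs over the patch, with the bed's far screws visible at (225,125) and (325,122), hinting at a small bed yaw. I get that from the first top picture.

```bash
python3 - <<'E'
from h import *
d=snap('top'); im=cv2.imread('pics/top1.png'); g=cv2.cvtColor(im,cv2.COLOR_BGR2GRAY).astype(int)
un=lambda P:(np.array(P,float)+.5)/1.4-.5
# dark patch
m=np.zeros(g.shape,np.uint8); m[250:360,402:455]=(g[250:360,402:455]<48)*255
c=cv2.findContours(cv2.morphologyEx(m,cv2.MORPH_OPEN,np.ones((5,5),np.uint8)),0,1)[0]
c=max([q for q in c if q[:,0,1].mean()>285],key=cv2.contourArea).reshape(-1,2); P=plane(d,un(c),10)[:,:2].astype(np.float32); print(cv2.minAreaRect(P), c.min(0),c.max(0))
# screws: brightest near guesses (crop scale 3.4/px, offset 130,170)
S=[]
for a,b in[(548,112),(640,107),(553,254),(646,248)]:
    u,v=[int(round((q+.5)*1.4-.5)) for q in(130+a/3.4,170+b/3.4)]
    w=np.clip(g[v-4:v+5,u-4:u+5]-105,0,None).astype(float); yy,xx=np.mgrid[v-4:v+5,u-4:u+5]; S.append([(w*xx).sum()/w.sum(),(w*yy).sum()/w.sum()])
Q=plane(d,un(S),10)[:,:2]; print(Q.round(1),Q.mean(0)); 
for i,j in[(2,0),(3,1)]: print(np.degrees(np.arctan2(*(Q[i]-Q[j])[::-1]))%180)
for i,j in[(1,0),(3,2)]: print(np.degrees(np.arctan2(*(Q[j]-Q[i])[::-1]))-90)
w=snap('wrist'); W=plane(w,[(225,125),(325,122)],11); print(W)
E
```

```text
((581.6173095703125, -345.1466064453125), (101.3302993774414, 56.56230545043945), 2.6040775775909424) [410 283] [445 343]
[[ 629.9 -310.8]
 [ 633.1 -375. ]
 [ 532.4 -315.3]
 [ 535.2 -379.3]] [ 582.63973519 -345.10894174]
2.6112688851629855
2.5249166687787863
2.78315634505843
2.5181974061835177
[[ 630.94377686 -311.15059057   11.        ]
 [ 633.02148213 -375.87056152   11.        ]]
```

```bash
python3 -c "
from h import *
go([573.1,-346,22],yaw=2.6)"
```

```text
[0.09, 0.13, 7.68] [-0.0, 0.0, -2.4] rows 2.0 tcp [ 572.3 -344.7   98.8] t 4.5
```

Request:
play_rows([
  [[0.1,0.13,3,0,0,-2.4],[0.1,0.13,6,0,0,-2.4],[0.1,0.13,7.2,0,0,-2.4],[0.1,0.13,7.7,0,0,-2.4],[0.1,0.13,7.7,0,0,-2.4]],
])

```text
time: 5.0
tool_pos: [573.4, -346.1, 22.2]
tcp_rot: [-180.0, 0.0, 2.5]
ft_force: [-0.9, -0.2, -1.0]
finger_gap: 54.2
grip_force: 43.0
```

Request:
play_rows([
  [[0,0,0,0,0,0],[0,0,0,0,0,0]],
])

```text
time: 5.2
tool_pos: [574.6, -346.9, 24.3]
tcp_rot: [179.9, -0.1, 2.5]
ft_force: [-0.2, 0.4, -1.4]
finger_gap: 54.0
grip_force: 43.0
```

```bash
python3 -c "
from h import *
go([573.1,-346,16],yaw=2.6); print(sensors.sense()['tcp_rot'])"
```

```text
[-0.15, -0.1, 0.83] [0.1, -0.1, -0.1] rows 1.0 tcp [ 574.6 -346.9   24.3] t 5.2
[ 1.79895675e+02 -1.34380060e-01  2.53100038e+00]
```

Request:
play_rows([
  [[-0.1,-0.1,0.3,0,0,0],[-0.1,-0.1,0.6,0,0,0],[-0.1,-0.1,0.8,0,0,0],[-0.1,-0.1,0.8,0,0,0],[-0.1,-0.1,0.8,0,0,0]],
])

```text
time: 5.7
tool_pos: [572.8, -345.3, 16.1]
tcp_rot: [180.0, -0.0, 2.5]
ft_force: [-4.9, 3.8, 11.9]
finger_gap: 54.0
grip_force: 44.7
```

```bash
python3 -c "
from h import *
w=snap('wrist');M=masks(w)
b,c=rect(w,M['wood'],34,(190,120,370,370));print(b,c.min(0),c.max(0))
go([573.1,-346,16],yaw=2.6)"
```

```text
[ 582.6 -344.5   96.6   54.1    2.1] [210 140] [351 367]
[0.03, 0.07, 0.01] [0.0, -0.0, -0.1] rows 1.0 tcp [ 572.8 -345.3   16.1] t 5.75
```

Request:
play_rows([
  [[0,0,0,0,0,0],[0,0,0,0,0,0],[0,0,0,0,0,0],[0,0,0,0,0,0],[0,0,-0.5,0,0,0]],
], jaw=1)

```text
time: 6.25
tool_pos: [571.7, -344.7, 18.3]
tcp_rot: [-179.9, 0.1, 2.5]
ft_force: [-0.6, 0.5, -1.2]
finger_gap: 85.5
grip_force: 0.0
```

Request:
play_rows([
  [[0,0,-3,0,0,0],[0,0,-7,0,0,0],[0,0,-12,0,0,0],[0,0,-16,0,0,0],[0,0,-17,0,0,0]],
])

```text
time: 6.75
tool_pos: [575.1, -347.0, 197.3]
tcp_rot: [179.6, -0.5, 2.5]
ft_force: [0.1, 0.0, 0.6]
finger_gap: 85.9
grip_force: 0.0
```

```bash
python3 -c "
from h import *
w=snap('wrist');M=masks(w)
b,c=rect(w,M['wood'],34,(170,60,400,320));print(b,c.min(0),c.max(0))
save(w,'pics/w4.png')
go([487,-55,180],yaw=0)"
```

```text
[ 581.8 -344.5   97.9   54.2    2.3] [242 127] [303 234]
[-7.5, -29.56, 1.41] [0.3, -0.4, 2.5] rows 7.0 tcp [ 574.8 -346.9  196.4] t 6.8
```

The base is on the patch (581.8,-344.5, 2.3° against the patch's 582.3,-345.2, 2.6°). Now to the rack, turning the camera side away from the enclosure (yaw 180).

Request:
play_rows([
  [[-4.5,0,0,0,0,-8.4],[-9,0,0,0,0,-16.8],[-11,-3,0,0,0,-25.2],[-11,-7,0,0,0,-33.6],[-11,-11,0,0,0,-42]],
])

```text
time: 7.3
tool_pos: [456.0, -239.1, 187.6]
tcp_rot: [-179.9, 0.0, 44.7]
ft_force: [-0.1, -0.0, 0.8]
finger_gap: 85.9
grip_force: 0.0
```

Request:
play_rows([
  [[0,0,0,0,0,-8.4],[0,0,0,0,0,-16.8],[0,0,0,0,0,-25.2],[0,0,0,0,0,-33.6],[0,0,0,0,0,-42]],
])

```text
time: 7.8
tool_pos: [457.0, -239.6, 187.7]
tcp_rot: [-179.9, -0.1, 86.9]
ft_force: [0.0, -0.1, 0.3]
finger_gap: 85.5
grip_force: 0.0
```

Request:
play_rows([
  [[0,0,0,0,0,-8.4],[0,0,0,0,0,-16.8],[0,0,0,0,0,-25.2],[0,0,0,0,0,-33.6],[0,0,0,0,0,-42]],
])

```text
time: 8.3
tool_pos: [456.9, -239.7, 187.7]
tcp_rot: [-180.0, -0.1, 128.9]
ft_force: [-1.4, 0.2, 0.2]
finger_gap: 85.2
grip_force: 0.0
```

Request:
play_rows([
  [[0,0,0,0,0,-8.4],[0,0,0,0,0,-16.8],[0,0,0,0,0,-25.2],[0,0,0,0,0,-33.6],[0,0,0,0,0,-42]],
])

```text
time: 8.8
tool_pos: [457.0, -239.6, 187.7]
tcp_rot: [179.9, -0.1, 170.9]
ft_force: [-0.5, 0.1, 0.4]
finger_gap: 85.7
grip_force: 0.0
```

```bash
python3 -c "
from h import *
go([487,-55,180],yaw=180)"
```

```text
[-0.04, 18.71, 0.78] [0.1, -0.1, -9.1] rows 4.0 tcp [ 457.  -239.6  187.7] t 8.8
```

Request:
play_rows([
  [[0,4,0,0,0,-4],[0,9,0,0,0,-8],[0,14,0.4,0,0,-9.1],[0,17.5,0.8,0,0,-9.1],[0,18.7,0.8,0,0,-9.1]],
])

```text
time: 9.3
tool_pos: [487.5, -52.3, 179.3]
tcp_rot: [179.9, -0.2, 179.8]
ft_force: [0.1, -0.0, 0.4]
finger_gap: 84.8
grip_force: 0.0
```

Request:
play_rows([
  [[0,0,0,0,0,0],[0,0,0,0,0,0]],
])

```text
time: 9.5
tool_pos: [488.1, -56.4, 180.8]
tcp_rot: [-180.0, -0.1, 179.6]
ft_force: [0.6, 0.7, -1.1]
finger_gap: 85.3
grip_force: 0.0
```

```bash
python3 - <<'E'
from h import *
w=snap('wrist');M=masks(w);save(w,'pics/w5.png')
for k in('red','blue','green'):
    try:
        p,c=rect(w,M[k],67,(0,0,560,420));print(k,p,c.min(0),c.max(0))
    except Exception as e: print(k,e)
go([487,-55,90],yaw=180)
E
```

```text
red [484.7 -49.  100.7  27.4  -0.8] [266 131] [303 259]
blue [ 486.6 -111.3   99.6   21.3   -0.7] [185 135] [218 261]
green [486.7   8.6 101.   22.2  -0.6] [343 133] [378 261]
[0.12, 0.19, 9.1] [-0.0, -0.0, -0.4] rows 2.0 tcp [488.2 -56.9 181. ] t 9.55
```

View pics/w5.png

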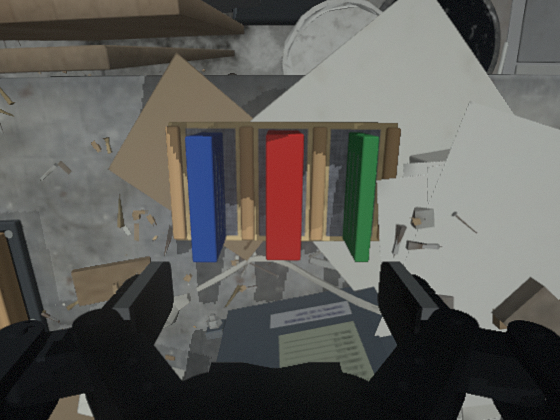

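The picture shows blue, red and green at columns 200, 285 and 362, with red between the strips and directly under the tool. Red centre is at (485,-49.5), measured 27.4 mm thick. Partly close and align above red.

```bash
python3 -c "
from h import *
go([485,-49.5,100],yaw=179.2)"
```

```text
[0.32, 0.74, 8.1] [-0.0, -0.0, 0.4] rows 2.0 tcp [488.2 -56.9 181. ] t 9.55
```

Request:
play_rows([
  [[0.2,0.5,3,0,0,0.4],[0.3,0.7,6,0,0,0.4],[0.3,0.7,8,0,0,0.4],[0.3,0.7,8.1,0,0,0.4],[0.3,0.7,8.1,0,0,0.4]],
], jaw=0.62)

```text
time: 10.05
tool_pos: [485.3, -49.8, 100.5]
tcp_rot: [-180.0, -0.0, 179.1]
ft_force: [1.0, 0.6, -0.2]
finger_gap: 52.8
grip_force: 0.0
```

Request:
play_rows([
  [[0,0,0,0,0,0],[0,0,0,0,0,0],[0,0,0,0,0,0]],
])

```text
time: 10.35
tool_pos: [486.3, -49.0, 101.5]
tcp_rot: [-180.0, 0.1, 179.2]
ft_force: [0.7, 0.9, 0.8]
finger_gap: 53.1
grip_force: 0.0
```

```bash
python3 -c "
from h import *
go([485,-49.5,42],yaw=179.2)
w=snap('wrist');M=masks(w);print(rect(w,M['red'],67,(200,50,360,350))[0]); go([485,-49.5,42],yaw=179.2)"
```

```text
[0.14, -0.05, 5.95] [-0.0, 0.1, 0.0] rows 2.0 tcp [486.3 -49.  101.5] t 10.35
[483.9 -49.4 102.6  27.8  -0.9]
[0.12, -0.06, 5.93] [-0.0, 0.1, 0.0] rows 2.0 tcp [486.1 -48.9 101.3] t 10.4
```

Request:
play_rows([
  [[0.1,0,2.5,0,0,0],[0.1,0,4.7,0,0,0],[0.1,0,5.7,0,0,0],[0.1,0,5.9,0,0,0],[0.1,0,5.9,0,0,0]],
])

```text
time: 10.9
tool_pos: [484.7, -48.6, 41.7]
tcp_rot: [-180.0, 0.0, 179.2]
ft_force: [-0.8, -0.5, 0.9]
finger_gap: 52.7
grip_force: 0.0
```

Request:
play_rows([
  [[0,0,0,0,0,0],[0,0,0,0,0,0],[0,0,0,0,0,0],[0,0,0,0,0,0],[0,0,0,0,0,0]],
], jaw=0.2, squeeze=50)

```text
time: 11.4
tool_pos: [485.6, -48.9, 42.7]
tcp_rot: [-180.0, 0.1, 179.2]
ft_force: [-1.6, -0.5, 6.0]
finger_gap: 27.2
grip_force: 50.1
```

Request:
play_rows([
  [[0,0,-3,0,0,0],[0,0,-6,0,0,0],[0,0,-9,0,0,0],[0,0,-9.5,0,0,0],[0,0,-9.5,0,0,0]],
])

```text
time: 11.9
tool_pos: [485.4, -48.8, 137.5]
tcp_rot: [-180.0, 0.2, 179.2]
ft_force: [-0.8, 0.3, -1.0]
finger_gap: 26.7
grip_force: 49.7
```

```bash
python3 -c "
from h import *
go([500,-205,140],yaw=180)
w=snap('wrist');M=masks(w);print(rect(w,M['red'],67+96,(200,50,360,420))[0])"
```

```text
[-1.67, -15.6, -0.24] [-0.0, 0.2, -0.8] rows 4.0 tcp [485.4 -48.8 137.5] t 11.9
[474.  -48.1  87.6  27.5  -0.7]
```

Red is held. Moving over the bare bench and tilting.

Request:
play_rows([
  [[-0.5,-4,0,0,0,-0.8],[-1,-8.5,0,0,0,-0.8],[-1.5,-13,0,0,0,-0.8],[-1.6,-16,0,-5,0,-0.8],[-1.6,-17,0,-10,0,-0.8]],
])

```text
time: 12.45
tool_pos: [497.3, -220.6, 134.4]
tcp_rot: [169.8, 0.0, 180.0]
ft_force: [0.2, 1.1, -0.6]
finger_gap: 27.1
grip_force: 49.8
```

Request:
play_rows([
  [[0,0,0,-7,0,0],[0,0,0,-14,0,0],[0,0,0,-21,0,0],[0,0,0,-28,0,0],[0,0,0,-28,0,0]],
])

```text
time: 12.95
tool_pos: [495.3, -218.8, 130.4]
tcp_rot: [141.4, -0.4, 179.8]
ft_force: [-0.4, -0.4, -1.8]
finger_gap: 27.2
grip_force: 49.8
```

Request:
play_rows([
  [[0,0,0,0,0,0],[0,0,0,0,0,0]],
])

```text
time: 13.15
tool_pos: [498.3, -218.3, 136.2]
tcp_rot: [142.1, 0.1, -179.9]
ft_force: [0.4, 0.2, -0.4]
finger_gap: 27.3
grip_force: 49.8
```

```bash
python3 -c "
from h import *
s=sensors.sense();print(s['joint_pos'],s['tcp_rot'])
R=Ro.from_euler('xyz',[180,0,180],degrees=True)*Ro.from_euler('x',-38,degrees=True)
go([500,-218,45],R=R); go([500,-218,34],R=R)"
```

```text
[ -45.99946543   25.06356429   82.78664859   25.69935653  100.27171563
 -137.86798848] [ 1.42120125e+02  6.73779772e-02 -1.79935255e+02]
[-0.16, -5.58, 7.22] [-0.1, 0.0, 0.1] rows 2.0 tcp [ 498.3 -218.3  136.2] t 13.15
[-0.15, -6.26, 8.09] [-0.1, 0.0, 0.1] rows 3.0 tcp [ 498.3 -218.3  136.2] t 13.15
```

Request:
play_rows([
  [[-0.1,-2,2.6,0,0,0],[-0.1,-4,5.2,0,0,0],[-0.1,-5.2,6.8,0,0,0],[-0.1,-5.6,7.2,0,0,0],[-0.1,-5.6,7.2,0,0,0]],
])

```text
time: 13.65
tool_pos: [499.3, -218.1, 45.3]
tcp_rot: [142.0, 0.1, -179.9]
ft_force: [-0.1, -0.1, -0.3]
finger_gap: 27.1
grip_force: 49.8
```

Request:
play_rows([
  [[0,0,0,0,0,0],[0,0,0,0,0,0],[0,0,0,0,0,0]],
])

```text
time: 13.95
tool_pos: [500.0, -219.4, 46.3]
tcp_rot: [142.1, 0.2, -180.0]
ft_force: [0.3, 0.1, -1.4]
finger_gap: 26.9
grip_force: 49.8
```

```bash
python3 -c "
from h import *
s=sensors.sense()
R=Ro.from_euler('xyz',[180,0,180],degrees=True)*Ro.from_euler('x',-38,degrees=True)
go([500,-218,34],R=R)"
```

```text
[0.0, -0.65, 1.05] [-0.1, 0.1, 0.1] rows 1.0 tcp [ 500.  -219.4   46.3] t 13.95
```

Lower to the bench, then open to about 50 mm.

Request:
play_rows([
  [[0,-0.3,0.5,0,0,0],[0,-0.6,0.9,0,0,0],[0,-0.65,1,0,0,0],[0,-0.65,1,0,0,0],[0,-0.65,1,0,0,0]],
])

```text
time: 14.45
tool_pos: [499.2, -217.5, 33.0]
tcp_rot: [142.0, 0.0, -180.0]
ft_force: [-0.5, -0.1, -0.9]
finger_gap: 27.2
grip_force: 50.0
```

Request:
play_rows([
  [[0,0,0,0,0,0],[0,0,0,0,0,0],[0,0,0,0,0,0],[0,0,0,0,0,0],[0,0,0,0,0,0]],
], jaw=0.58)

```text
time: 14.95
tool_pos: [499.4, -217.6, 33.2]
tcp_rot: [142.0, 0.1, -180.0]
ft_force: [0.2, 0.2, -0.1]
finger_gap: 49.6
grip_force: 0.1
```

Request:
play_rows([
  [[0,0,-1,0,0,0],[0,0,-2,0,0,0],[0,0,-3.5,0,0,0],[0,0,-5,0,0,0],[0,0,-7,0,0,0]],
])

```text
time: 15.45
tool_pos: [499.2, -261.6, 89.5]
tcp_rot: [142.0, 0.1, -180.0]
ft_force: [-0.1, -0.2, -0.1]
finger_gap: 49.9
grip_force: 0.0
```

```bash
python3 -c "
from h import *
w=snap('wrist');M=masks(w);p,c=rect(w,M['red'],28,(0,0,560,420));print(p,c.min(0),c.max(0));save(w,'pics/w6.png')"
```

```text
[ 4.986e+02 -2.442e+02  1.018e+02  6.470e+01  1.000e-01] [179 140] [276 305]
```

View pics/w6.png

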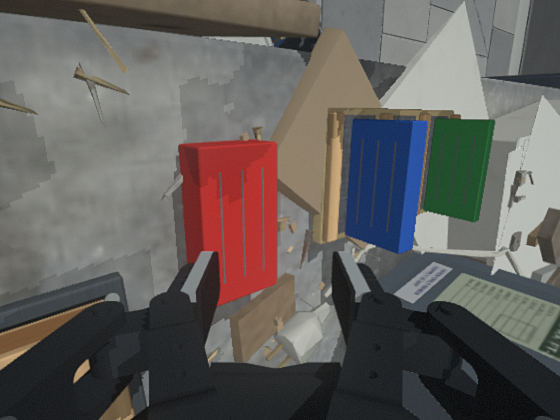

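Red lies flat on the bare bench at about (498,-240), its face seen at columns 180–276 and rows 140–305; blue and green are still standing. Rise, return to vertical, open.

Request:
play_rows([
  [[0,1.8,-2.4,0,0,0],[0,4,-5.2,0,0,0],[0,5.5,-7,8,0,0],[0,5.5,-7,16,0,0],[0,5.5,-7,24,0,0]],
], jaw=1)

```text
time: 16.0
tool_pos: [500.3, -262.5, 180.3]
tcp_rot: [166.5, 0.3, 180.0]
ft_force: [-0.9, 1.4, -0.5]
finger_gap: 85.3
grip_force: 0.0
```

Request:
play_rows([
  [[0,0,0,7,0,0],[0,0,0,14,0,0],[0,0,0,14,0,0],[0,0,0,14,0,0]],
])

```text
time: 16.4
tool_pos: [499.5, -259.8, 178.2]
tcp_rot: [179.9, 0.1, -179.9]
ft_force: [-0.0, -0.2, -0.0]
finger_gap: 85.7
grip_force: 0.0
```

```bash
python3 -c "
from h import *
w=snap('wrist');M=masks(w);p,c=rect(w,M['red'],28,(150,0,420,380));print(p,c.min(0),c.max(0))
go([p[0],p[1],100],yaw=180+p[4])"
```

```text
[ 4.992e+02 -2.379e+02  1.006e+02  5.410e+01 -2.000e-01] [268 132] [332 245]
[0.02, 2.25, 7.79] [0.1, 0.1, 0.2] rows 2.0 tcp [ 499.3 -260.6  177.8] t 16.45
```

Request:
play_rows([
  [[0,1,2,0,0,0],[0,2,5,0,0,0],[0,2.2,7,0,0,0],[0,2.2,7.8,0,0,0],[0,2.2,7.8,0,0,0]],
])

```text
time: 16.95
tool_pos: [498.1, -239.0, 97.8]
tcp_rot: [179.8, -0.1, 179.9]
ft_force: [-0.4, -0.3, -0.3]
finger_gap: 85.7
grip_force: 0.0
```

Request:
play_rows([
  [[0,0,0,0,0,0],[0,0,0,0,0,0],[0,0,0,0,0,0]],
])

```text
time: 17.25
tool_pos: [500.0, -239.2, 100.8]
tcp_rot: [-179.9, 0.2, -180.0]
ft_force: [0.2, -0.4, 0.1]
finger_gap: 85.6
grip_force: 0.0
```

```bash
python3 -c "
from h import *
w=snap('wrist');M=masks(w);p,c=rect(w,M['red'],28,(150,0,420,380));print(p,c.min(0),c.max(0))
go([p[0],p[1],6],yaw=180+p[4])"
```

```text
[ 4.988e+02 -2.384e+02  1.008e+02  5.460e+01 -1.000e-01] [232 138] [319 286]
[0.14, 0.07, 9.46] [-0.1, 0.2, 0.1] rows 2.0 tcp [ 499.9 -239.   100.6] t 17.3
```

Request:
play_rows([
  [[0.1,0.1,4,0,0,0],[0.1,0.1,7.5,0,0,0],[0.1,0.1,9.2,0,0,0],[0.1,0.1,9.5,0,0,0],[0.1,0.1,9.5,0,0,0]],
])

```text
time: 17.8
tool_pos: [498.4, -237.4, 4.6]
tcp_rot: [180.0, 0.1, -180.0]
ft_force: [0.1, -0.5, 1.0]
finger_gap: 85.5
grip_force: 0.0
```

Request:
play_rows([
  [[0,0,0,0,0,0],[0,0,0,0,0,0],[0,0,0,0,0,0],[0,0,0,0,0,0],[0,0,0,0,0,0]],
], jaw=0.5, squeeze=40)

```text
time: 18.3
tool_pos: [499.8, -238.3, 6.4]
tcp_rot: [-179.9, 0.2, -180.0]
ft_force: [-0.7, 0.3, 6.2]
finger_gap: 54.3
grip_force: 43.0
```

Request:
play_rows([
  [[0,0,-3,0,0,0],[0,0,-6.5,0,0,0],[0,0,-9.5,0,0,0],[0,0,-10,0,0,0],[0,0,-10,0,0,0]],
])

```text
time: 18.8
tool_pos: [499.3, -238.1, 106.1]
tcp_rot: [-179.9, 0.2, -180.0]
ft_force: [-0.4, 0.7, -0.9]
finger_gap: 54.4
grip_force: 42.9
```

```bash
python3 -c "
from h import *
w=snap('wrist');M=masks(w);s=sensors.sense();p,c=rect(w,M['red'],28+s['tool_pos'][2]-6,(150,0,420,400));print(p,c.min(0),c.max(0),s['tool_pos'])
go([582,-345,106],yaw=182.6)"
```

```text
[ 491.3 -237.6   89.    55.5    0. ] [199 157] [351 367] [ 498.27528713 -237.46883601  104.35045677]
[-8.37, -10.76, -0.15] [-0.0, 0.1, -2.6] rows 3.0 tcp [ 498.3 -237.5  104.4] t 18.85
```

Request:
play_rows([
  [[-2.2,-2.8,0,0,0,-1],[-5,-6,0,0,0,-2],[-7.5,-9.3,0,0,0,-2.6],[-8.4,-10.7,0,0,0,-2.6],[-8.4,-10.8,0,0,0,-2.6]],
])

```text
time: 19.35
tool_pos: [581.7, -346.5, 101.4]
tcp_rot: [179.9, -0.1, -177.5]
ft_force: [-0.5, -0.2, -1.4]
finger_gap: 54.0
grip_force: 42.9
```

Request:
play_rows([
  [[0,0,0,0,0,0],[0,0,0,0,0,0],[0,0,0,0,0,0]],
])

```text
time: 19.65
tool_pos: [581.7, -344.3, 104.1]
tcp_rot: [180.0, 0.0, -177.3]
ft_force: [0.3, 0.4, -0.5]
finger_gap: 54.4
grip_force: 42.9
```

```bash
python3 -c "
from h import *
go([583,-345,50],yaw=182.6)
w=snap('wrist');M=masks(w);s=sensors.sense();p,c=rect(w,M['red'],28+s['tool_pos'][2]-6,(150,100,420,400));print(p,c.min(0),c.max(0),s['tool_pos']);save(w,'pics/w7.png')"
```

```text
[-0.12, -0.08, 5.41] [0.0, 0.0, 0.1] rows 2.0 tcp [ 581.7 -344.3  104.1] t 19.65
[ 572.5 -344.2   87.7   54.5    2.6] [199 156] [351 367] [ 581.89973351 -344.49163706  104.41343697]
```

View pics/w7.png

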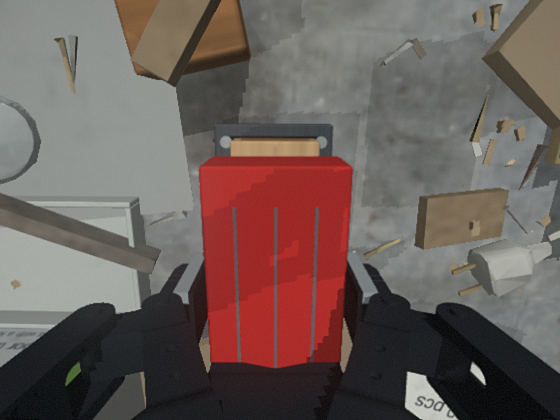

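Red sits squarely over the base (end at row 156; base end and screws visible behind it at row 140). Lower it.

Request:
play_rows([
  [[-0.2,-0.1,2.5,0,0,0],[-0.2,-0.1,4.7,0,0,0],[-0.2,-0.1,5.6,0,0,0],[-0.2,-0.1,5.8,0,0,0],[-0.2,-0.1,5.8,0,0,0]],
])

```text
time: 20.2
tool_pos: [584.6, -346.2, 47.0]
tcp_rot: [-180.0, 0.1, -177.4]
ft_force: [0.4, -0.3, -0.2]
finger_gap: 54.1
grip_force: 42.9
```

Request:
play_rows([
  [[0,0,0,0,0,0],[0,0,0,0,0,0],[0,0,0,0,0,0]],
])

```text
time: 20.5
tool_pos: [585.0, -346.7, 47.6]
tcp_rot: [-179.9, 0.1, -177.4]
ft_force: [-0.2, 0.2, -1.3]
finger_gap: 54.2
grip_force: 42.9
```

```bash
python3 -c "
from h import *
go([584,-345,40],yaw=182.6)
w=snap('wrist');M=masks(w);s=sensors.sense();p,c=rect(w,M['red'],28+s['tool_pos'][2]-6,(150,100,420,400));print(p,s['tool_pos'])"
```

```text
[0.09, 0.18, 0.76] [-0.1, 0.1, 0.0] rows 1.0 tcp [ 585.  -346.7   47.6] t 20.5
[ 576.  -346.6   88.3   54.7    2.4] [ 584.77738323 -346.66938623   47.30665404]
```

Request:
play_rows([
  [[0.1,0.15,0.3,0,0,0],[0.1,0.15,0.5,0,0,0],[0.1,0.15,0.7,0,0,0],[0.1,0.15,0.75,0,0,0],[0.1,0.15,0.75,0,0,0]],
])

```text
time: 21.05
tool_pos: [583.7, -345.1, 40.4]
tcp_rot: [-180.0, 0.1, -177.4]
ft_force: [-3.4, 3.0, 8.9]
finger_gap: 54.3
grip_force: 43.9
```

Request:
play_rows([
  [[0,0,0,0,0,0],[0,0,0,0,0,0]],
])

```text
time: 21.25
tool_pos: [583.7, -345.1, 40.4]
tcp_rot: [-180.0, 0.1, -177.4]
ft_force: [-3.9, 2.4, 9.6]
finger_gap: 54.3
grip_force: 43.9
```

Request:
play_rows([
  [[0,0,0,0,0,0],[0,0,0,0,0,0],[0,0,0,0,0,0],[0,0,0,0,0,0],[0,0,-0.5,0,0,0]],
], jaw=1)

```text
time: 21.75
tool_pos: [582.7, -344.4, 43.0]
tcp_rot: [179.9, -0.0, -177.4]
ft_force: [0.3, 0.3, -0.2]
finger_gap: 85.5
grip_force: 0.0
```

Request:
play_rows([
  [[0,0,-3,0,0,0],[0,0,-7,0,0,0],[0,0,-11,0,0,0],[4,0,-13,0,0,0],[6,0,-13,0,0,0]],
])

```text
time: 22.25
tool_pos: [523.9, -349.4, 179.4]
tcp_rot: [-179.7, 0.4, -177.4]
ft_force: [0.7, 0.1, -0.2]
finger_gap: 85.2
grip_force: 0.0
```

Request:
play_rows([
  [[0,0,0,0,0,0],[0,0,0,0,0,0],[0,0,0,0,0,0]],
])

```text
time: 22.55
tool_pos: [523.7, -347.3, 173.5]
tcp_rot: [180.0, 0.1, -177.4]
ft_force: [-0.5, -0.1, 0.2]
finger_gap: 85.1
grip_force: 0.0
```

```bash
python3 - <<'E'
from h import *
w=snap('wrist');M=masks(w);p,c=rect(w,M['red'],62,(130,30,430,380));print(p,c.min(0),c.max(0))
s=snap('scene'); save(s,'pics/s9.png',(170,150,340,270),4.6)
Ms=masks(s)
for k in('blue','green'):print(k,rect(s,Ms[k],67,(160,160,240,225))[0])
print(sensors.sense()['ft_force'],sensors.sense()['tool_pos'])
E
```

```text
[ 580.4 -344.5  105.8   54.8    2.5] [240 208] [310 328]
blue [ 468.9 -164.3  148.8   95.9   68.2]
green [464.7 -47.9 147.3  85.3  66.9]
[-0.34110505 -0.03619532  0.1015186 ] [ 523.71092285 -347.24893336  173.26360844]
```

View pics/s9.png

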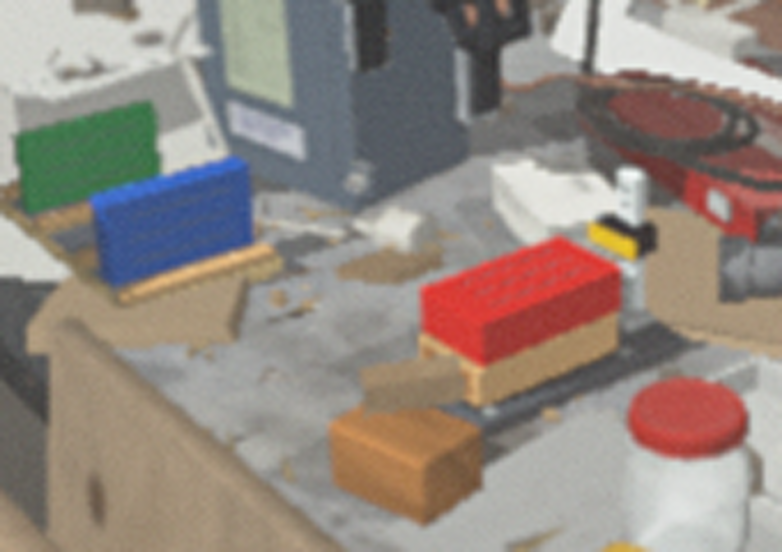

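The scene view shows red squarely on the base by the gauge, blue and green still standing in the rack, and the band undisturbed. The pile top (62) agrees with the band (about 63).

```bash
python3 -c "
from h import *
print(job.hand_in())"
```

```text
the job is handed in; nothing more can be done
None
```

I handed in the pile at 22.6 s: the wooden base on the patch with the red plate squarely on it, top at about 62 mm against the yellow band at about 63 mm; green and blue still stand in the rack, and the hand-in returned no verdict.

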